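# Fill the knob jar through the spring-gated funnel

### The job

Tip the three wooden ball knobs out of the little wooden tote into the funnel of the filling stand while its gate is shut, and set the empty tote back upright on the bench, clear of the stand. Then pull the gate's spring-loaded handle out until its bar is level with the two steel index posts, so that all three knobs drop into the jar below, and finish while still holding the handle there: the spring shuts the gate if you let go. Leave the hammer, glue bottle, panel and sanding block where they are.

Things in the scene. Friction and masses are not known exactly. Their poses are not given: they have to be found in the camera images.
- stand: Filling stand fixed to the bench. Origin: underside of its wooden base board, under the funnel axis; z up; -x is the way the gate is pulled out. Board 12 high, 140 wide (y), x = -215 to +70. On the axis, from below: clear jar, gate plate (z = 83 to 87), funnel. Two wooden uprights at y = +-53 up to z = 124. All sizes in mm.
- jar (a point): Centre of the inner floor of the stand's clear open jar, under the funnel (stand z = 16). Inner diameter 54, rim at stand z = 80, fixed. Axes as the stand's.
- mouth (a point): Centre of the aluminium funnel's mouth at rim height, 170 above the bench. Rim inside diameter 122, outside 128; the funnel narrows to a straight throat, inside diameter 54, from stand z = 125 down to z = 90. Axes as the stand's.
- mark (a point): Midway between the two steel index posts (8 thick, at stand x = -185, y = +-58, tops at z = 165), at the height of the handle bar's centre: stand (-185, 0, 160). The bar's centre is here when the gate is pulled to the mark. Axes as the stand's.
- handle (a point): Centre of the gate's handle bar: dark wood, 14 thick (x), 80 long (y), 16 high, centre 160 above the bench, on two steel uprights (10 thick, y = +-35) with free space between them under the bar down to z = 90. Shut, it is at stand x = -125, 60 short of the mark; it slides along the stand's -x only. Axes as the stand's. Grip from above, fingers before and behind it.
- gate (a joint): How far the gate is pulled out, in m: 0 shut (spring home), 0.060 at the mark (funnel wholly open), 0.085 end stop. A spring pulls it shut: about 3 N at 0, 10 N at the mark (120 N/m).
- tote: Small wooden tote, loose, about 180 g. Origin: centre of its underside; z up; +x to its open front, where it pours. 110 long (x), 60 wide (y), side and back walls 45 high, 5 thick, no front wall. Floor slopes up to the front by 10 degrees (8 to 27 high), so knobs stay at the back while it is level and roll out when the front is tipped down well past 10 degrees (40 is plenty).
- tote_grip (a point): Centre of the tote's handle bar: 14 thick (x), 60 long (y), 22 high (z = 81 to 103), its centre 92 above the tote's underside. Flat-sided; grip it from above with the fingers before and behind it (along the tote's x). Axes as the tote's.
- tote_lip (a point): Middle of the tote's front lip, at tote x = +55, z = 27. Axes as the tote's.
- knob0_center (a point): Centre of a wooden ball knob, 24 in diameter, 12 g, loose; the three are alike and start in the tote. They roll freely.
- knob1_center (a point): Centre of a wooden ball knob, 24 in diameter, 12 g, loose; the three are alike and start in the tote. They roll freely.
- knob2_center (a point): Centre of a wooden ball knob, 24 in diameter, 12 g, loose; the three are alike and start in the tote. They roll freely.
- mallet: Hammer lying on the bench, a bystander (about 260 long, 26 high); origin on its underside.
- glue: White glue bottle, a bystander, diameter 44, 120 high; origin at the centre of its underside.
- panel: Grooved wooden panel lying flat, a bystander, 160 x 200 x 15; origin at the centre of its underside.
- sander: Cork sanding block, a bystander, 90 x 50 x 30; origin at the centre of its underside.
Things that resemble listed ones, but are neither listed nor needed, are in the scene too. Of the things shaped like the tote, the wooden one is meant.

How it is judged:
On the way, in this order (a step that is already met when the one before it is completed fails the run):
1. all three knobs lie in the funnel, on the shut gate (z of knob0_center in the frame of stand between 0.092 and 0.168 m and horizontal distance between each of knob0_center, knob1_center, knob2_center and mouth below 0.06 m and z of knob1_center in the frame of stand between 0.092 and 0.168 m and z of knob2_center in the frame of stand between 0.092 and 0.168 m and value of joint gate below 0.006 m), for 0.2 s.
2. the tote stands upright on the bench, let go, clear of the stand; the knobs still in the funnel and the gate still shut (all of step 1 and height (world z) of tote between -0.005 and 0.008 m and angle between tote's own z axis and vertical below 0.12 rad and contact force between tote and the arm below 0.1 N and contact force between tote and the fingers below 0.1 N and contact force between tote and stand below 0.1 N), for 0.2 s.
At the end, for the whole second after the job is handed in: The gate's handle is held by the fingers (more than 3 N) within 8 mm of the mark (gate between 52 and 68 mm out) through the last second; all three knobs lie inside the jar; the tote stands upright (within 0.12 rad) on the bench, untouched and clear of the stand (value of joint gate between 0.052 and 0.068 m and contact force between the fingers and stand above 3 N and z of knob0_center in the frame of stand between 0.015 and 0.08 m and horizontal distance between each of knob0_center, knob1_center, knob2_center and mouth below 0.03 m and z of knob1_center in the frame of stand between 0.015 and 0.08 m and z of knob2_center in the frame of stand between 0.015 and 0.08 m and height (world z) of tote between -0.005 and 0.008 m and angle between tote's own z axis and vertical below 0.12 rad and contact force between tote and the arm below 0.1 N and contact force between tote and the fingers below 0.1 N and contact force between tote and stand below 0.1 N); the arm keeps its last pose, push and grip.
It fails at once if the hammer is pushed more than 30 mm (distance of mallet from where it was at the start of the episode above 0.03 m).
It fails at once if the glue bottle is pushed more than 30 mm (distance of glue from where it was at the start of the episode above 0.03 m).
It fails at once if the grooved panel is pushed more than 30 mm (distance of panel from where it was at the start of the episode above 0.03 m).
It fails at once if the cork sanding block is pushed more than 30 mm (distance of sander from where it was at the start of the episode above 0.03 m).
It also fails if it takes over 72 s, if anything falls off the work surface, if the arm or the gripper's body presses on something with over 40 N, if the wrist force passes 120 N, or if a joint passes its speed limit or range.

### The arm

A 7-joint arm with a two-finger parallel gripper is mounted at the origin on the work surface. World frame = base frame: x ahead of the robot, y to its left, z up, the work surface at z = 0. Lengths are in m, angles in rad, forces in N, time in s.
With the tool pointing down it reaches from about 0.425 to 0.875 m from the base axis. Payload 4.7 kg.
Tool frame: the origin (TCP) lies between the finger pads; the fingertips stand 11 mm ahead of it and the grasp point (between the pads) lies 8 mm behind it; y points along the fingers, z is the direction in which the jaws open and shut, and the axes are right-handed (so a half turn about y gives the same grasp; the last joint's range is limited). The gripper opens to 87 mm and grips with 3 to 60 N. Pads are 19 mm wide; open, the fingers measure 117 mm over their backs; the gripper's body (75 mm by 190 mm) begins 51 mm behind the grasp point.
Start: joints at [1.234, 0.321, -0.07, 1.45, 0.023, 1.371, -0.057], TCP at [0.223, -0.61, 0.234] pointing down, gripper open.
Joint ranges: [-2.86, 2.86], [-0.3, 2.09], [-1.38, 1.24], [0.06, 2.45], [-1.56, 4.7], [0.09, 2.05], [-2.69, 2.69]. Speed limits (rad/s): [2.57, 2.57, 3.14, 3.14, 3.14, 3.14, 3.14].

### API

Orientations are given as a rotation vector (axis times angle).
In Python, from station import manip gives the robot as it stands. The module is installed in compiled form; this text tells all that it offers.
- The arm moves only by the tool jog_arm, never from a script. Its argument "rows" is a list of rows, each a list of 3 entries, a list of its own where there are three numbers: the shift along the tool's x, y, z in mm, then the turn, a rotation vector about the tool's x, y, z in degrees, then the closure in counts, from 0 (fully open) to 255 (shut). In form: [[[tx, ty, tz], [rx, ry, rz], gripper], ...]. A call has 1 to 5 rows; each row is the pose to reach, as a shift and turn from the pose commanded when the call began, along the tool's axes at that moment; what a row does not reach only later rows make up. A row lasts 1/10 s, in which the tool goes at most 50 mm and 8.59 degrees, less where a joint would pass 70% of its speed; a pose out of reach is approached as far as the arm can. A call with a gripper value outside its range is refused whole. The fingers move at their own pace and stop on an object; "newtons" is the grip in N (left out, the last holds). Time passes only in rows, so rows that repeat a pose let the fingers close. It gives the time, the measured TCP pose, the force and the opening at its end, in the units of the state.
- manip.observe(): the state, without advancing time (a new reading comes with each control period).
- manip.snapshot(name): name is "side" or "top" or "wrist"; returns the picture (400x640x3 uint8, blue, green, red); there is no depth.
- manip.camera_info(name): a dict with "fx", "fy", "cx", "cy" (pixels), "k1" (the pictures are not rectified: a ray, as slopes to the right and down, at radius r is drawn at 1 + k1 r^2 times it, then the intrinsics apply), "R" (3x3) and "t" (3): a world point X has camera coordinates R X + t. Camera axes: x right, y down, z forward; pixel columns grow to the right and rows downward; lengths in m; the calibration is good to about 2 mm. A picture is of the moment at which its call begins: read the wrist's pose just before it. camera_info takes no time and is no camera call; for the wrist camera it gives the pose at the moment of the call.
- manip.hand_in(): hands the job in, once; it reports no verdict.
The state is a dict: "t": time; "joints": joint angles; "qvel": joint speeds; "effort": joint torques, N m; "ee_pos": TCP position; "tcp_rot": TCP orientation; "force": force on the tool from outside, world axes, zero at the start; "wrist_torque": the same for the moment, N m; "opening": finger opening in m.
Only numpy, scipy, OpenCV 4.12 (cv2) and the standard library are available. Lean on these libraries where they do the work, as an engineer would, in place of code of your own. Each camera call takes 0.05 s, during which the arm holds its last target. There are 200 camera calls.

## Working session

There is one attempt and no reset: what is moved stays moved. The work goes in short steps, Python scripts to look and compute and a tool call to move; the robot and the scene stay as the last step left them, time stands still between calls to the robot, and variables do not carry over. Pictures are saved under pics/ and viewed, about 8 in all and at most 12, crops included, and the job is handed in when it is done.

Besides the shell and the picture viewer there is one more tool, called after "Emit:" by a JSON object that holds its "api" and its "payload", one argument or row to a line. jog_arm: Moves the arm, as the interface text tells. Its arguments: {"type":"object","properties":{"rows":{"type":"array","items":{"type":"array"}},"newtons":{"type":"number"}},"required":["rows"]}

```bash
mkdir -p pics
python3 - <<'E'
from station import manip
import cv2
s=manip.observe();print({k:(s[k]) for k in('t','ee_pos','tcp_rot','opening','force')})
for n in('side','top'):
    cv2.imwrite(f'pics/{n}0.png',manip.snapshot(n)); c=manip.camera_info(n);print(n,c)
E
```

```text
{'t': 0.0, 'ee_pos': array([ 0.22312024, -0.60991971,  0.23246511]), 'tcp_rot': array([-0.36037126,  2.03275881, -2.02884083]), 'opening': 0.08700887551556188, 'force': array([ 0.49020833, -0.08099598, -0.26771555])}
side {'fx': 391.030997009673, 'fy': 391.030997009673, 'cx': 322.6431468467908, 'cy': 204.16999105512932, 'k1': 0.02183122142762683, 'R': array([[ 0.94880076, -0.31508503,  0.02232796],
       [-0.17225487, -0.57536206, -0.7995541 ],
       [ 0.26477419,  0.75477144, -0.60017889]]), 't': array([-0.56410053,  0.23423541,  1.02832927])}
top {'fx': 379.30087485107185, 'fy': 379.30087485107185, 'cx': 316.46760707035196, 'cy': 200.37001927049604, 'k1': -0.03563391880298931, 'R': array([[-0.00734806, -0.99994131, -0.00796165],
       [-0.99615892,  0.00801454, -0.0871962 ],
       [ 0.08725489,  0.00729035, -0.99615934]]), 't': array([0.02866675, 0.59419658, 1.18361564])}
```

View pics/top0.png

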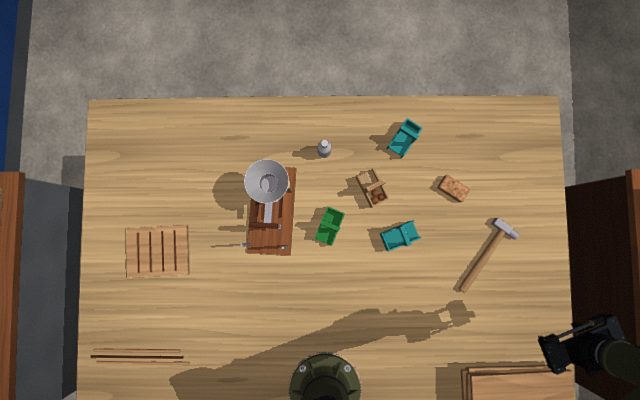

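View pics/side0.png

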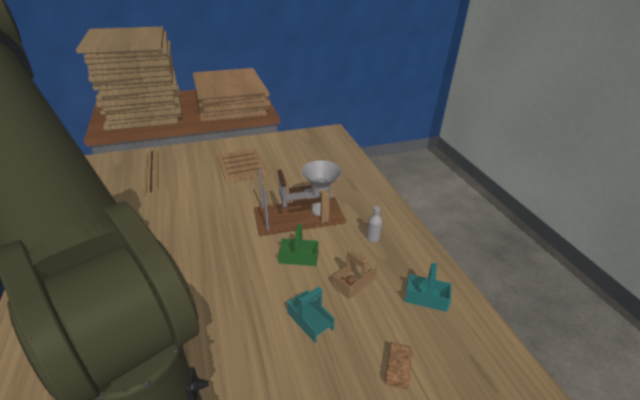

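Tote lookalikes in the top picture are green (330,226), teal (404,137), teal (400,236) and wooden (372,188). I choose the wooden one. The stand is at (270,205), with the funnel at (266,181). Next is a close crop of the tote and stand.

Run:
```python
import cv2,numpy as np
t=cv2.imread('pics/top0.png')
a=cv2.resize(t[160:215,350:395],None,fx=8,fy=8,interpolation=cv2.INTER_CUBIC) # 360x440
b=cv2.resize(t[155:260,238:303],None,fx=5.5,fy=5.5,interpolation=cv2.INTER_CUBIC)
h=max(a.shape[0],b.shape[0]);o=np.zeros((h,a.shape[1]+b.shape[1],3),np.uint8)
o[:a.shape[0],:360]=a;o[:b.shape[0],360:]=b
cv2.imwrite('pics/c1.png',o);print(o.shape)
```

```text
(578, 718, 3)
```

View pics/c1.png

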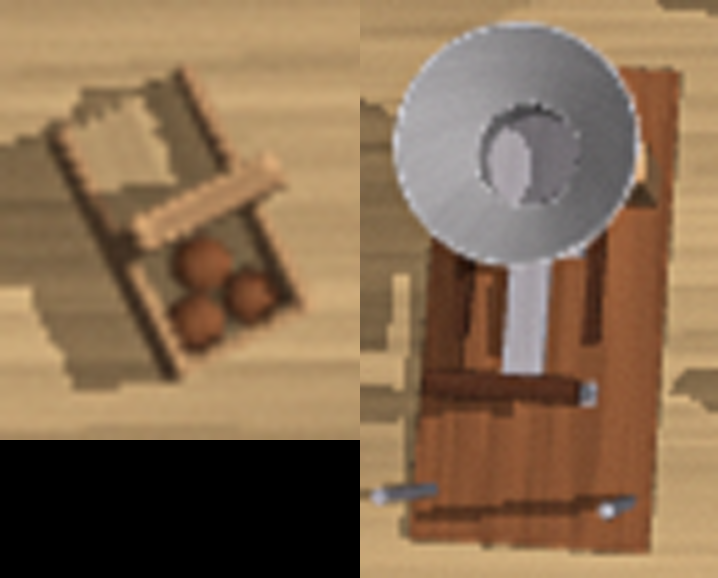

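```bash
cat > h.py <<'E'
from station import manip
import numpy as np, cv2
from scipy.spatial.transform import Rotation as Ro
def ray(c,u):
    d=np.array([(u[0]-c['cx'])/c['fx'],(u[1]-c['cy'])/c['fy']]);s=d.copy()
    for _ in range(20): s=d/(1+c['k1']*(s@s))
    R=np.array(c['R']);return -R.T@c['t'],R.T@np.r_[s,1]
def at(c,u,z):
    o,d=ray(c,u);return o+d*(z-o[2])/d[2]
def proj(c,X):
    p=np.array(c['R'])@X+c['t'];s=p[:2]/p[2];s=s*(1+c['k1']*(s@s))
    return s*[c['fx'],c['fy']]+[c['cx'],c['cy']]
E
python3 - <<'E'
from h import *
c=manip.camera_info('top')
A=lambda x,y:((x+.5)/8-.5+350,(y+.5)/8-.5+160)
B=lambda x,y:((x-360+.5)/5.5-.5+238,(y+.5)/5.5-.5+155)
np.set_printoptions(precision=4,suppress=True)
for n,p,z in[('bR',A(303,303),.045),('bL',A(175,378),.045),('fR',A(182,68),.045),('fL',A(58,125),.045),('gr',A(277,170),.103),('gl',A(146,232),.103),
 ('funnel',B(518,143),.170),('postL',B(378,496),.165),('postR',B(607,510),.165),('barL',B(422,384),.168),('barR',B(580,392),.168),
 ('base1',B(680,68),.012),('base2',B(650,550),.012),('base3',B(410,540),.012)]: print(n,at(c,p,z))
s=manip.observe();print(Ro.from_rotvec(s['tcp_rot']).as_matrix())
E
```

```text
bR [ 0.6002 -0.199   0.045 ]
bL [ 0.5711 -0.1481  0.045 ]
fR [ 0.6939 -0.1534  0.045 ]
fL [ 0.6715 -0.104   0.045 ]
gr [ 0.6449 -0.18    0.103 ]
gl [ 0.6219 -0.1304  0.103 ]
funnel [0.639  0.1644 0.17  ]
postL [0.459  0.2359 0.165 ]
postR [0.4512 0.119  0.165 ]
barL [0.5158 0.2132 0.168 ]
barR [0.5112 0.1325 0.168 ]
base1 [0.7053 0.0907 0.012 ]
base2 [0.4226 0.1089 0.012 ]
base3 [0.4292 0.2486 0.012 ]
[[-0.9391 -0.0007  0.3437]
 [-0.3437  0.0016 -0.9391]
 [ 0.0001 -1.     -0.0017]]
```

The crop shows the wooden tote with three brown knobs at its back (crop 200,260; 200,318; 250,295), its open front at upper left, and its bar from (146,232) to (277,170). The sizes agree: walls 59 mm apart, posts to funnel 184 mm against 185. That puts the tote at about (0.634, -0.153) with yaw 25°, and the stand axis at (0.639, 0.164) with yaw -3.9°.

I'll write a helper that gives the tool-frame shift and turn, then start moving.

```bash
cat >> h.py <<'E'
def goal_R(head,tilt=0): # tool z at heading (deg), tilt: front (z side) down
    h=np.radians(head);z=np.array([np.cos(h),np.sin(h),0]);y=np.array([0,0,-1.]);R=np.c_[np.cross(y,z),y,z]
    return R@Ro.from_rotvec([-np.radians(tilt),0,0]).as_matrix()
def delta(p,R):
    s=manip.observe();R0=Ro.from_rotvec(s['tcp_rot']).as_matrix()
    sh=R0.T@(np.array(p)-s['ee_pos'])*1e3;rv=np.degrees(Ro.from_matrix(R0.T@R).as_rotvec())
    np.set_printoptions(precision=3,suppress=True)
    print('t',s['t'],'ee',s['ee_pos'],'j',s['joints'],'open',s['opening'],'F',s['force']);print('shift',sh,'turn',rv)
E
python3 -c "
from h import *
delta([.634,-.153,.22],goal_R(25))"
```

```text
t 0.1 ee [ 0.223 -0.61   0.233] j [ 1.234  0.322 -0.07   1.452  0.023  1.371 -0.057] open 0.086885575649563 F [ 0.431 -0.825  1.189]
shift [-542.865   13.02  -287.901] turn [  0.081 -94.897  -0.078]
```

Emit:
{"api": "jog_arm", "payload": {
  "rows": [
    [[-44,0,-23],[0,-7,0],0],
    [[-88,0,-47],[0,-15,0],0],
    [[-132,0,-70],[0,-22,0],0],
    [[-177,0,-94],[0,-30,0],0],
    [[-221,0,-117],[0,-37,0],0]
  ]
}}

```text
t: 0.6
ee_pos: [0.391, -0.4233, 0.2332]
tcp_rot: [-0.884, 1.615, -1.615]
force: [0.6, -1.2, 0.9]
opening: 0.0871
```

Emit:
{"api": "jog_arm", "payload": {
  "rows": [
    [[-49,0,8],[0,-8,0],0],
    [[-98,0,16],[0,-16,0],0],
    [[-147,0,23],[0,-24,0],0],
    [[-196,0,31],[0,-32,0],0],
    [[-245,0,39],[0,-40,0],0]
  ]
}}

```text
t: 1.1
ee_pos: [0.5568, -0.239, 0.2333]
tcp_rot: [-1.268, 1.114, -1.113]
force: [0.9, -0.6, -0.3]
opening: 0.0867
```

```bash
python3 -c "
from h import *
delta([.634,-.153,.22],goal_R(25))"
```

```text
t 1.1 ee [ 0.557 -0.239  0.233] j [ 0.784  0.266 -0.508  1.552  0.131  1.358  0.393] open 0.08673463207608012 F [ 0.899 -0.567 -0.331]
shift [-75.324  13.27   87.631] turn [  0.027 -17.588   0.009]
```

Emit:
{"api": "jog_arm", "payload": {
  "rows": [
    [[-25,4,29],[0,-6,0],0],
    [[-50,9,58],[0,-12,0],0],
    [[-75,13,88],[0,-17.6,0],0],
    [[-75,13,88],[0,-17.6,0],0]
  ]
}}

```text
t: 1.5
ee_pos: [0.6364, -0.1476, 0.219]
tcp_rot: [-1.382, 0.88, -0.875]
force: [-0.1, 0.8, -0.2]
opening: 0.0867
```

Run:
```python
from h import *
delta([.634,-.153,.084],goal_R(25))
c=manip.camera_info('wrist');im=manip.snapshot('wrist')
np.set_printoptions(precision=1,suppress=True)
# predicted bar-top corners for estimate
Rz=Ro.from_euler('z',25,degrees=True).as_matrix()
for x,y,z in[(7,30,103),(7,-30,103),(-7,-30,103),(-7,30,103),(55,30,45),(55,-30,45),(-55,30,45),(-55,-30,45)]:
    u=proj(c,Rz@np.array([x,y,z])/1e3+[.634,-.153,0]);print(u);cv2.circle(im,tuple(int(round(v)) for v in u),2,(0,0,255),-1)
cv2.imwrite('pics/w1.png',im)
```

```text
t 1.5 ee [ 0.636 -0.148  0.219] j [ 0.638  0.394 -0.591  1.444  0.214  1.37   0.482] open 0.08672166501720532 F [-0.084  0.819 -0.249]
shift [  4.541 135.014  -4.769] turn [-0.133  0.325 -0.3  ]
[322.4 168.5]
[321.7 234.5]
[306.1 234.4]
[305.7 168.4]
[369.2 156.7]
[366.2 212.7]
[260.  156.1]
[262.8 212.2]
```

View pics/w1.png

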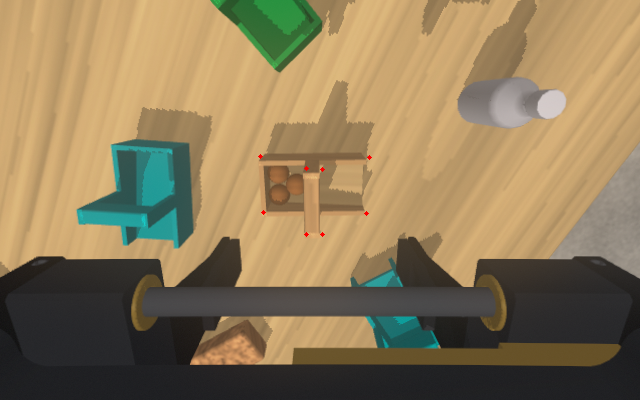

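The picture shows the projected tote corners (red) lying on the real bar (306–322, 168–234) and walls within about 3 px. The pose is confirmed, so I descend and grip.

Emit:
{"api": "jog_arm", "payload": {
  "rows": [
    [[4.5,40,-5],[0,0,0],0],
    [[4.5,80,-5],[0,0,0],0],
    [[4.5,120,-5],[0,0,0],0],
    [[4.5,135,-5],[0,0,0],0],
    [[4.5,135,-5],[0,0,0],0]
  ]
}}

```text
t: 2.05
ee_pos: [0.6291, -0.1624, 0.0831]
tcp_rot: [-1.384, 0.892, -0.884]
force: [0.2, -0.4, 0.3]
opening: 0.0871
```

Emit:
{"api": "jog_arm", "payload": {
  "rows": [
    [[0,0,0],[0,0,0],255],
    [[0,0,0],[0,0,0],255],
    [[0,0,0],[0,0,0],255],
    [[0,0,0],[0,0,0],255],
    [[0,0,0],[0,0,0],255]
  ],
  "newtons": 30
}}

```text
t: 2.55
ee_pos: [0.6319, -0.1615, 0.0863]
tcp_rot: [-1.383, 0.885, -0.887]
force: [-0.3, 0.0, -0.3]
opening: 0.0548
```

Emit:
{"api": "jog_arm", "payload": {
  "rows": [
    [[0,0,0],[0,0,0],255],
    [[0,0,0],[0,0,0],255],
    [[0,0,0],[0,0,0],255],
    [[0,0,0],[0,0,0],255],
    [[0,0,0],[0,0,0],255]
  ]
}}

```text
t: 3.05
ee_pos: [0.6325, -0.161, 0.0861]
tcp_rot: [-1.381, 0.884, -0.887]
force: [1.3, 0.9, 1.5]
opening: 0.015
```

Gripped: the opening is 15 mm, matching the 14 mm bar. Now lift and compute the carry to the funnel, moving gently so the knobs stay at the back.

Emit:
{"api": "jog_arm", "payload": {
  "rows": [
    [[0,-30,0],[0,0,0],255],
    [[0,-75,0],[0,0,0],255],
    [[0,-120,0],[0,0,0],255],
    [[0,-165,0],[0,0,0],255],
    [[0,-210,0],[0,0,0],255]
  ]
}}

```text
t: 3.55
ee_pos: [0.6308, -0.1614, 0.2968]
tcp_rot: [-1.384, 0.887, -0.885]
force: [1.3, 0.3, -2.3]
opening: 0.0135
```

```bash
python3 -c "
from h import *
delta([.6534,.0753,.295],goal_R(95))"
```

```text
t 3.55 ee [ 0.631 -0.161  0.297] j [ 0.649  0.359 -0.591  1.33   0.197  1.512  0.507] open 0.01350257694886764 F [ 1.284  0.265 -2.252]
shift [-205.615    1.731  119.494] turn [  0.041 -70.299  -0.064]
```

Emit:
{"api": "jog_arm", "payload": {
  "rows": [
    [[-10,0,6],[0,-4,0],255],
    [[-28,0,16],[0,-10,0],255],
    [[-48,0,28],[0,-17,0],255],
    [[-68,0,40],[0,-24,0],255],
    [[-90,0,52],[0,-31,0],255]
  ]
}}

```text
t: 4.05
ee_pos: [0.6407, -0.0576, 0.2948]
tcp_rot: [-1.521, 0.467, -0.465]
force: [0.7, -0.8, -2.6]
opening: 0.014
```

```bash
python3 -c "
from h import *
delta([.6534,.0753,.295],goal_R(95))"
```

```text
t 4.05 ee [ 0.641 -0.058  0.295] j [ 0.581  0.366 -0.714  1.352  0.237  1.511  0.863] open 0.014029559725129842 F [ 0.652 -0.804 -2.63 ]
shift [-63.896  -0.292 117.205] turn [  0.044 -39.054  -0.078]
```

Emit:
{"api": "jog_arm", "payload": {
  "rows": [
    [[-12,0,22],[0,-7,0],255],
    [[-22,0,40],[0,-14,0],255],
    [[-32,0,58],[0,-21,0],255],
    [[-41,0,75],[0,-28,0],255],
    [[-49,0,90],[0,-34,0],255]
  ]
}}

```text
t: 4.55
ee_pos: [0.6509, 0.0451, 0.2949]
tcp_rot: [-1.571, 0.001, 0.001]
force: [-0.3, 0.4, -1.3]
opening: 0.0136
```

```bash
python3 -c "
from h import *
delta([.6534,.0753,.295],goal_R(95))"
```

```text
t 4.55 ee [0.651 0.045 0.295] j [ 0.492  0.42  -0.839  1.323  0.308  1.532  1.256] open 0.013555249459101101 F [-0.261  0.4   -1.319]
shift [ 2.512 -0.151 30.226] turn [ 0.005 -4.993 -0.08 ]
```

Emit:
{"api": "jog_arm", "payload": {
  "rows": [
    [[1,0,14],[0,-3,0],255],
    [[2,0,24],[0,-5,0],255],
    [[2.5,0,30],[0,-5,0],255],
    [[2.5,0,30],[0,-5,0],255],
    [[2.5,0,30],[0,-5,0],255]
  ]
}}

```text
t: 5.05
ee_pos: [0.6541, 0.0731, 0.2954]
tcp_rot: [-1.571, -0.063, 0.063]
force: [-0.7, -0.3, -1.4]
opening: 0.0135
```

Run:
```python
from h import *
delta([.6478,.140,.283],goal_R(95,50))
a=manip.snapshot('top')[120:260,220:420];b=manip.snapshot('side')[110:250,230:430]
cv2.imwrite('pics/p1.png',np.vstack([cv2.resize(i,None,fx=2.1,fy=2.1,interpolation=3) for i in(a,b)]))
```

```text
t 5.05 ee [0.654 0.073 0.295] j [ 0.451  0.438 -0.856  1.307  0.327  1.539  1.285] open 0.013495999769296389 F [-0.686 -0.328 -1.449]
shift [-0.922 12.385 67.196] turn [-49.948  -0.365  -0.181]
```

View pics/p1.png

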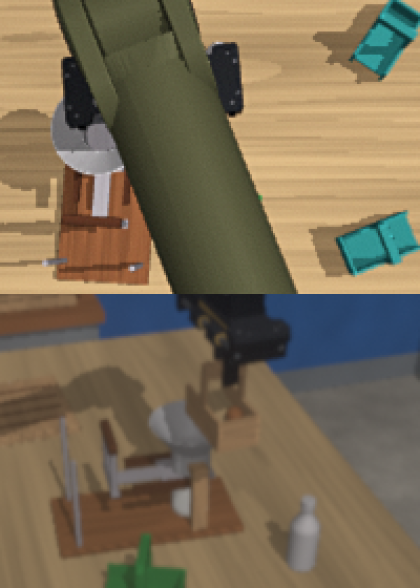

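The tote's front is over the near rim of the funnel (side view, crop 195,430), with the knobs at the back (235,410). Now tilt about the lip.

Emit:
{"api": "jog_arm", "payload": {
  "rows": [
    [[0,1,7],[-5,0,0],255],
    [[0,2,14],[-10,0,0],255],
    [[0,4,20],[-15,0,0],255],
    [[0,5,27],[-20,0,0],255],
    [[0,6,34],[-25,0,0],255]
  ]
}}

```text
t: 5.65
ee_pos: [0.6515, 0.1075, 0.2901]
tcp_rot: [-2.009, -0.082, 0.05]
force: [-0.0, -0.4, -2.3]
opening: 0.0138
```

```bash
python3 -c "
from h import *
delta([.6478,.140,.283],goal_R(95,50))"
```

```text
t 5.65 ee [0.651 0.108 0.29 ] j [ 0.089  0.498 -0.759  1.284  0.711  1.717  1.028] open 0.01377093044492844 F [-0.006 -0.353 -2.267]
shift [-1.083 -7.483 32.555] turn [-24.818  -0.37   -0.172]
```

Emit:
{"api": "jog_arm", "payload": {
  "rows": [
    [[0,-1,7],[-5,0,0],255],
    [[0,-3,13],[-10,0,0],255],
    [[0,-4,20],[-15,0,0],255],
    [[0,-6,26],[-20,0,0],255],
    [[0,-7,32],[-25,0,0],255]
  ]
}}

```text
t: 6.15
ee_pos: [0.6489, 0.14, 0.2826]
tcp_rot: [-2.444, -0.1, 0.034]
force: [-0.5, 0.3, -1.4]
opening: 0.0138
```

Emit:
{"api": "jog_arm", "payload": {
  "rows": [
    [[0,0,0],[0,0,0],255],
    [[0,0,0],[0,0,0],255],
    [[0,0,0],[0,0,0],255],
    [[0,0,0],[0,0,0],255],
    [[0,0,0],[0,0,0],255]
  ]
}}

```text
t: 6.65
ee_pos: [0.649, 0.1384, 0.2835]
tcp_rot: [-2.441, -0.098, 0.033]
force: [-0.3, -0.2, -1.1]
opening: 0.0137
```

Run:
```python
from h import *
delta([.6478,.140,.283],goal_R(95,50))
a=manip.snapshot('top')[120:260,220:420];b=manip.snapshot('side')[110:250,230:430]
cv2.imwrite('pics/p2.png',np.vstack([cv2.resize(i,None,fx=2.1,fy=2.1,interpolation=3) for i in(a,b)]))
```

```text
t 6.65 ee [0.649 0.138 0.283] j [-0.222  0.654 -0.636  1.236  1.029  1.962  0.885] open 0.013707131258189844 F [-0.326 -0.157 -1.071]
shift [-1.057 -0.961  1.44 ] turn [-0.051 -0.36  -0.259]
```

View pics/p2.png

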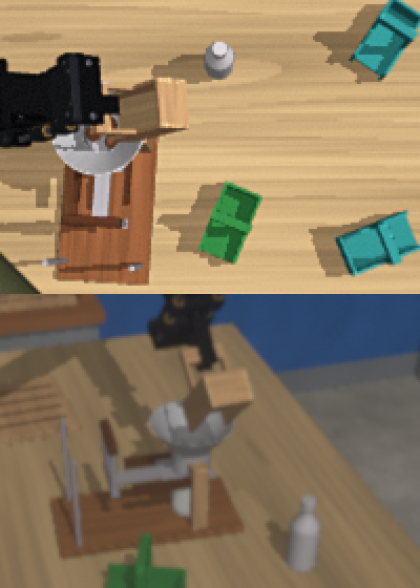

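Two knobs show in the funnel (top crop 98,133 and 115,143). I level the tote again and back away.

```bash
python3 -c "
from h import *
delta([.651,.105,.300],goal_R(95,20))"
```

```text
t 6.75 ee [0.649 0.139 0.283] j [-0.223  0.655 -0.636  1.236  1.029  1.962  0.885] open 0.013523358817029218 F [-0.041  0.57  -1.687]
shift [ -0.506  15.124 -34.88 ] turn [29.969 -0.344 -0.168]
```

Emit:
{"api": "jog_arm", "payload": {
  "rows": [
    [[0,3,-7],[6,0,0],255],
    [[0,6,-14],[12,0,0],255],
    [[0,9,-21],[18,0,0],255],
    [[0,12,-28],[24,0,0],255],
    [[0,15,-35],[30,0,0],255]
  ]
}}

```text
t: 7.25
ee_pos: [0.6514, 0.1057, 0.3007]
tcp_rot: [-1.915, -0.08, 0.054]
force: [0.0, -0.6, -2.0]
opening: 0.0137
```

```bash
python3 -c "
from h import *
delta([.645,-.02,.300],goal_R(75,0))"
```

```text
t 7.25 ee [0.651 0.106 0.301] j [ 0.158  0.475 -0.787  1.274  0.634  1.687  1.076] open 0.013710005630269511 F [ 0.004 -0.602 -1.988]
shift [ -16.644   42.827 -117.133] turn [19.582 19.491  3.493]
```

Emit:
{"api": "jog_arm", "payload": {
  "rows": [
    [[-3,8,-22],[4,4,1],255],
    [[-6,17,-46],[8,8,1.4],255],
    [[-10,26,-70],[12,12,2],255],
    [[-13,34,-94],[16,16,3],255],
    [[-17,43,-117],[19.6,19.5,3.5],255]
  ]
}}

```text
t: 7.75
ee_pos: [0.6445, -0.0221, 0.2998]
tcp_rot: [-1.563, 0.209, -0.209]
force: [-0.3, -0.4, -1.4]
opening: 0.0134
```

Run:
```python
from h import *
delta([.6325,-.161,.25],goal_R(25,0))
a=manip.snapshot('top')[150:220,230:310]; b=manip.snapshot('side')[110:250,230:430]
cv2.imwrite('pics/p3.png',np.hstack([cv2.resize(a,(400,350),interpolation=2),cv2.resize(b,(400,350),interpolation=2)]))
```

```text
t 7.75 ee [ 0.645 -0.022  0.3  ] j [ 0.562  0.382 -0.774  1.338  0.266  1.526  1.117] open 0.01344883725874195 F [-0.271 -0.404 -1.424]
shift [  24.936   50.111 -137.042] turn [ 0.124 49.747  0.079]
```

View pics/p3.png

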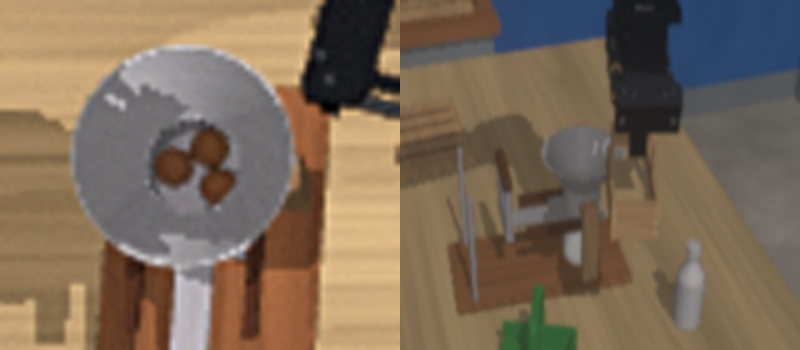

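All three knobs sit in the throat (left crop 174,167; 210,148; 217,185). I take the tote back to its original place.

Emit:
{"api": "jog_arm", "payload": {
  "rows": [
    [[5,0,-27],[0,8,0],255],
    [[10,0,-54],[0,16,0],255],
    [[15,0,-81],[0,24,0],255],
    [[20,0,-109],[0,32,0],255],
    [[25,10,-137],[0,40,0],255]
  ]
}}

```text
t: 8.35
ee_pos: [0.6335, -0.1596, 0.2913]
tcp_rot: [-1.441, 0.75, -0.756]
force: [1.0, -0.0, -1.2]
opening: 0.0133
```

```bash
python3 -c "
from h import *
delta([.6325,-.161,.0865],goal_R(25,0))"
```

```text
t 8.35 ee [ 0.633 -0.16   0.291] j [ 0.658  0.367 -0.613  1.336  0.214  1.501  0.668] open 0.013278852375648657 F [ 0.989 -0.028 -1.233]
shift [ -0.398 204.805  -1.102] turn [0.113 9.698 0.291]
```

Emit:
{"api": "jog_arm", "payload": {
  "rows": [
    [[0,40,-1],[0,5,0],255],
    [[0,80,-1],[0,9.7,0],255],
    [[0,120,-1],[0,9.7,0],255],
    [[0,155,-1],[0,9.7,0],255],
    [[0,180,-1],[0,9.7,0],255]
  ]
}}

```text
t: 8.85
ee_pos: [0.6305, -0.1596, 0.1069]
tcp_rot: [-1.393, 0.88, -0.876]
force: [-0.5, -0.2, -2.0]
opening: 0.0133
```

Emit:
{"api": "jog_arm", "payload": {
  "rows": [
    [[0,8,0],[0,0,0],255],
    [[0,16,0],[0,0,0],255],
    [[0,20,0],[0,0,0],255],
    [[0,23,0],[0,0,0],255],
    [[0,23,0],[0,0,0],255]
  ]
}}

```text
t: 9.35
ee_pos: [0.6326, -0.16, 0.0874]
tcp_rot: [-1.39, 0.877, -0.88]
force: [-1.3, -0.2, -0.9]
opening: 0.0137
```

```bash
python3 -c "
from h import *
delta([.6325,-.161,.0860],goal_R(25,0))"
```

```text
t 9.35 ee [ 0.633 -0.16   0.087] j [ 0.63   0.489 -0.554  1.593  0.28   1.139  0.452] open 0.013747409591442255 F [-1.306 -0.225 -0.892]
shift [ 0.842  1.403 -0.552] turn [0.111 0.285 0.197]
```

Emit:
{"api": "jog_arm", "payload": {
  "rows": [
    [[0,1.2,0],[0,0,0],255],
    [[0,1.2,0],[0,0,0],255],
    [[0,1.2,0],[0,0,0],0],
    [[0,1.2,0],[0,0,0],0],
    [[0,1.2,0],[0,0,0],0]
  ]
}}

```text
t: 9.85
ee_pos: [0.6324, -0.16, 0.0859]
tcp_rot: [-1.39, 0.878, -0.88]
force: [0.6, -0.6, 0.2]
opening: 0.0301
```

Emit:
{"api": "jog_arm", "payload": {
  "rows": [
    [[0,0,0],[0,0,0],0],
    [[0,0,0],[0,0,0],0],
    [[0,0,0],[0,0,0],0],
    [[0,0,0],[0,0,0],0],
    [[0,0,0],[0,0,0],0]
  ]
}}

```text
t: 10.35
ee_pos: [0.6322, -0.1599, 0.0854]
tcp_rot: [-1.39, 0.878, -0.879]
force: [-0.3, 0.7, 0.3]
opening: 0.0698
```

Emit:
{"api": "jog_arm", "payload": {
  "rows": [
    [[0,-30,0],[0,0,0],0],
    [[0,-75,0],[0,0,0],0],
    [[0,-120,0],[0,0,0],0],
    [[0,-165,0],[0,0,0],0],
    [[0,-200,0],[0,0,0],0]
  ]
}}

```text
t: 10.85
ee_pos: [0.6329, -0.159, 0.2888]
tcp_rot: [-1.389, 0.876, -0.881]
force: [0.7, -0.3, -0.3]
opening: 0.0871
```

Run:
```python
from h import *
delta([.5142,.1729,.29],goal_R(-4,0))
```

```text
t 10.85 ee [ 0.633 -0.159  0.289] j [ 0.643  0.361 -0.589  1.343  0.202  1.494  0.51 ] open 0.08711354371523018 F [ 0.676 -0.261 -0.275]
shift [-350.828   -2.789   34.482] turn [-0.04  29.294  0.26 ]
```

Emit:
{"api": "jog_arm", "payload": {
  "rows": [
    [[-45,0,4],[0,4,0],108],
    [[-90,0,9],[0,8,0],108],
    [[-135,0,13],[0,12,0],108],
    [[-180,0,18],[0,16,0],108],
    [[-225,0,22],[0,20,0],108]
  ]
}}

```text
t: 11.35
ee_pos: [0.5554, 0.0554, 0.285]
tcp_rot: [-1.254, 1.142, -1.145]
force: [0.3, -0.3, 0.5]
opening: 0.0554
```

Run:
```python
from h import *
delta([.5142,.1729,.26],goal_R(-4,0))
```

```text
t 11.35 ee [0.555 0.055 0.285] j [ 0.456  0.154 -0.673  1.584  0.1    1.439 -0.135] open 0.05543608256556201 F [ 0.336 -0.263  0.495]
shift [-120.822   24.56   -30.496] turn [0.048 9.123 0.218]
```

Emit:
{"api": "jog_arm", "payload": {
  "rows": [
    [[-40,8,-10],[0,3,0],108],
    [[-80,16,-20],[0,6,0],108],
    [[-121,25,-30],[0,9,0],108],
    [[-121,25,-30],[0,9,0],108],
    [[-121,25,-30],[0,9,0],108]
  ]
}}

```text
t: 11.85
ee_pos: [0.5146, 0.1724, 0.2595]
tcp_rot: [-1.183, 1.253, -1.257]
force: [0.5, -1.0, 0.4]
opening: 0.0503
```

Run:
```python
from h import *
delta([.5142,.1729,.152],goal_R(-4,0))
c=manip.camera_info('wrist');im=manip.snapshot('wrist')
Rz=Ro.from_euler('z',-4,degrees=True).as_matrix()
for x,y,z in[(-118,40,168),(-118,-40,168),(-132,-40,168),(-132,40,168),(-185,58,165),(-185,-58,165)]:
    u=proj(c,Rz@np.array([x,y,z])/1e3+[.639,.1644,0]);cv2.circle(im,tuple(int(round(v)) for v in u),2,(0,255,0),-1)
t=manip.snapshot('top')[150:270,230:430]
cv2.imwrite('pics/w2.png',np.hstack([cv2.resize(im,(480,300)),cv2.resize(t,(320,192)).copy()if 0 else cv2.resize(t,(320,300))]))
```

```text
t 11.85 ee [0.515 0.172 0.259] j [ 0.314  0.137 -0.748  1.657  0.098  1.388 -0.51 ] open 0.05027616472596125 F [ 0.535 -0.955  0.425]
shift [ -0.956 107.474  -0.314] turn [0.053 0.484 0.241]
```

View pics/w2.png

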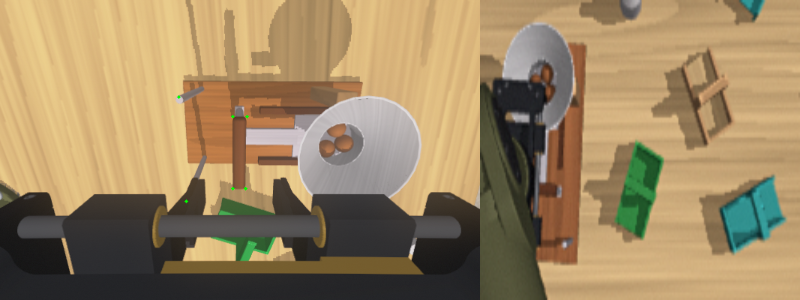

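The predicted bar corners (green) fit the real bar (233–246, 116–188). The three knobs are in the funnel, and the tote is empty and upright at its old place (right crop 707,95). Descend on the handle.

Emit:
{"api": "jog_arm", "payload": {
  "rows": [
    [[-1,30,0],[0,0.5,0],108],
    [[-1,60,0],[0,0.5,0],108],
    [[-1,85,0],[0,0.5,0],108],
    [[-1,105,0],[0,0.5,0],108],
    [[-1,107,0],[0,0.5,0],108]
  ]
}}

```text
t: 12.45
ee_pos: [0.5142, 0.1694, 0.1499]
tcp_rot: [-1.18, 1.267, -1.266]
force: [-1.0, 0.3, 0.5]
opening: 0.0499
```

Emit:
{"api": "jog_arm", "payload": {
  "rows": [
    [[0,0,0],[0,0,0],255],
    [[0,0,0],[0,0,0],255],
    [[0,0,0],[0,0,0],255],
    [[0,0,0],[0,0,0],255],
    [[0,0,0],[0,0,0],255]
  ],
  "newtons": 40
}}

```text
t: 12.95
ee_pos: [0.5154, 0.172, 0.1531]
tcp_rot: [-1.176, 1.262, -1.266]
force: [-0.2, 0.1, -0.3]
opening: 0.0181
```

Emit:
{"api": "jog_arm", "payload": {
  "rows": [
    [[0,0,0],[0,0,0],255],
    [[0,0,0],[0,0,0],255]
  ]
}}

```text
t: 13.15
ee_pos: [0.5146, 0.172, 0.1528]
tcp_rot: [-1.178, 1.263, -1.265]
force: [-3.6, 0.1, 5.5]
opening: 0.0135
```

Run:
```python
from h import *
delta([.639-.185*np.cos(np.radians(4)),.1644+.185*np.sin(np.radians(4)),.152],goal_R(-4,0))
```

```text
t 13.15 ee [0.515 0.172 0.153] j [ 0.289  0.221 -0.739  1.799  0.163  1.187 -0.573] open 0.01354595699170401 F [-3.638  0.074  5.532]
shift [ -0.849   0.953 -60.399] turn [ 0.11  -0.188  0.232]
```

Emit:
{"api": "jog_arm", "payload": {
  "rows": [
    [[0,0,-10],[0,0,0],255],
    [[0,0,-22],[0,0,0],255],
    [[0,0,-36],[0,0,0],255],
    [[0,0,-50],[0,0,0],255],
    [[0,0,-60],[0,0,0],255]
  ]
}}

```text
t: 13.65
ee_pos: [0.4574, 0.176, 0.1529]
tcp_rot: [-1.171, 1.258, -1.268]
force: [10.3, -0.0, -5.4]
opening: 0.0135
```

Emit:
{"api": "jog_arm", "payload": {
  "rows": [
    [[0,0,0],[0,0,0],255],
    [[0,0,0],[0,0,0],255],
    [[0,0,0],[0,0,0],255],
    [[0,0,0],[0,0,0],255],
    [[0,0,0],[0,0,0],255]
  ]
}}

```text
t: 14.15
ee_pos: [0.4581, 0.1759, 0.1529]
tcp_rot: [-1.17, 1.258, -1.268]
force: [10.5, 0.3, -5.3]
opening: 0.0137
```

Run:
```python
from h import *
delta([.639-.185*np.cos(np.radians(4)),.1644+.185*np.sin(np.radians(4)),.152],goal_R(-4,0))
im=manip.snapshot('wrist');t=manip.snapshot('side')[110:320,210:400]
top=manip.snapshot('top')[150:260,230:310]
cv2.imwrite('pics/e.png',np.hstack([cv2.resize(t,(400,440),interpolation=2),cv2.resize(top,(320,440),interpolation=2)]))
```

```text
t 14.15 ee [0.458 0.176 0.153] j [ 0.319  0.083 -0.766  1.922  0.068  1.157 -0.548] open 0.013668511220082592 F [10.466  0.337 -5.311]
shift [-1.125  0.858 -3.722] turn [-0.352 -0.255  0.123]
```

View pics/e.png

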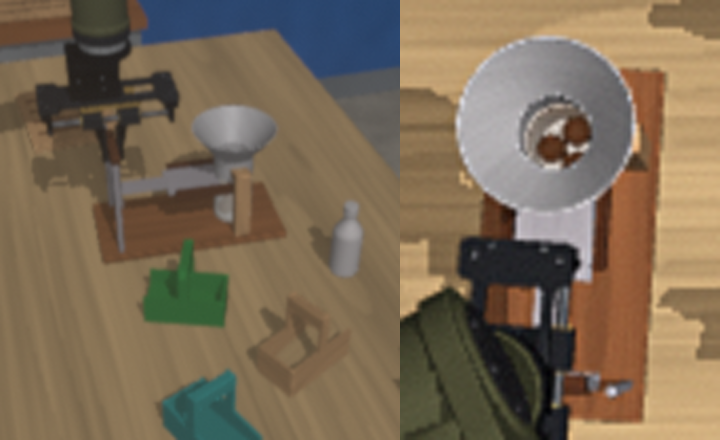

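The gate is about 56 mm out and the force is 10.5 N, which agrees with the spring. I pull the last 3.5 mm and check the knobs' depth in the jar.

Emit:
{"api": "jog_arm", "payload": {
  "rows": [
    [[0,0,-2],[0,0,0],255],
    [[0,0,-3.5],[0,0,0],255],
    [[0,0,-3.5],[0,0,0],255],
    [[0,0,-3.5],[0,0,0],255],
    [[0,0,-3.5],[0,0,0],255]
  ]
}}

```text
t: 14.8
ee_pos: [0.4547, 0.1761, 0.1529]
tcp_rot: [-1.17, 1.258, -1.268]
force: [10.0, 0.8, -5.3]
opening: 0.0132
```

Run:
```python
from h import *
delta([.639-.185*np.cos(np.radians(4)),.1644+.185*np.sin(np.radians(4)),.152],goal_R(-4,0))
M=np.array([.639,.1644,0]);o=[]
for n,(w,h) in(('top',(44,44)),('side',(60,60))):
    c=manip.camera_info(n);im=manip.snapshot(n);print(n,[proj(c,M+[0,0,z]).round(1).tolist() for z in(.028,.1)])
    u,v=proj(c,M+[0,0,.06]).astype(int);x0,y0=u-w//2,v-h//2;print('x0,y0',x0,y0)
    k=cv2.resize(im[y0:y0+h,x0:x0+w],(396,396),interpolation=2)
    for z,col in((.028,(0,255,0)),(.1,(255,0,0))):
        p=proj(c,M+[0,0,z]);cv2.drawMarker(k,(int((p[0]-x0+.5)*396/w),int((p[1]-y0+.5)*396/h)),col,0,12,1)
    o.append(k)
cv2.imwrite('pics/f.png',np.hstack(o))
```

```text
t 14.8 ee [0.455 0.176 0.153] j [ 0.32   0.074 -0.768  1.929  0.062  1.156 -0.546] open 0.013179072698976562 F [10.042  0.775 -5.342]
shift [-1.146  0.863 -0.331] turn [-0.365 -0.258  0.119]
top [[272.5, 186.8], [269.6, 183.8]]
x0,y0 249 163
side [[319.9, 206.3], [320.4, 188.6]]
x0,y0 290 168
```

View pics/f.png

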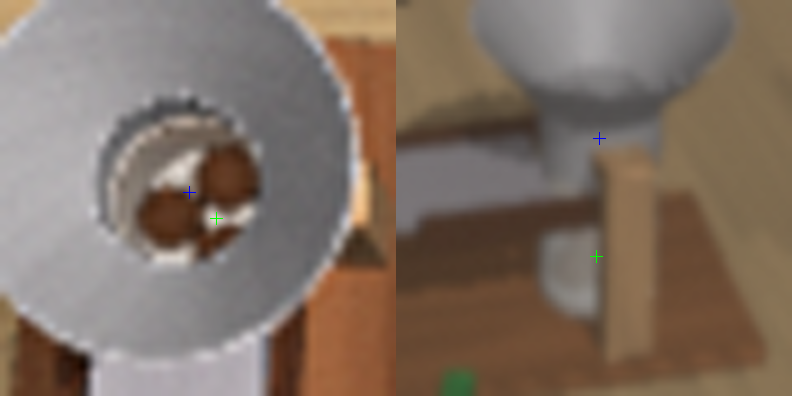

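The knobs are clustered around the jar-floor axis point (green marker at 216,217). The throat's edge hides part of the third, so they are deep in the jar. The gate is about 60 mm out and the spring force is 10 N, so I hand in.

```bash
python3 -c "
from station import manip
print(manip.hand_in())"
```

```text
the job is handed in; nothing more can be done
None
```

I finished all the steps and handed the job in at about 15 s on the clock (limit 72 s). The hand-in reports no verdict.

- **Pour and tote:** I gripped the wooden tote by its bar and tipped it 50° over the funnel. The picture then showed all three knobs in the throat, with the gate not yet touched. I set the empty tote back at its original place, upright and well clear of the stand, and let go.
- **Gate:** I gripped the handle at 40 N and pulled it out. At hand-in it had moved about 60 mm, within about 1 mm of my measured mark. The pull was 10 N, as expected from the spring there.
- **Knobs:** In the last top picture the three knobs are grouped around the jar-floor point rather than the throat point, so they are in the jar. An upright hides much of the jar in the side view, so this rests on the top view.
- **Disagreements:** A steady vertical force of about 5 N remained on the tool while holding the handle. The first pull stopped about 3.5 mm short of the mark, and I corrected it. I saw no sign that the hammer, glue bottle, panel or sanding block had been touched, but I did not measure their positions again.

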